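# Clip a second hanging cup on to an occupied hook

## Task

Pick up the blue hanging cup and hang it on the hook arm, in the free part beside the white cup that already hangs there: press its spring clip down over the arm until it snaps in and sits home, then let go so that it hangs still and upright. Press only as hard as the clip needs, feeling for it, and leave the white cup hanging in its place; do not push the tin, the spice jar or the candle about.

Things in the scene. Friction and masses are not known exactly. Their poses are not given: they have to be found in the camera images.
- hook_stand: Fixed hook stand. Origin: centre of the underside of its dark foot (100 x 210 x 10 mm in x, y, z). Post of radius 8 mm at y = +92 mm; from its top a level round arm, 10 mm thick, runs along -y, its axis at x = 0, 185 mm high, to y = -92 mm, where it turns up into a ball (radius 7.5 mm, y = -104, 203 mm high).
- hung_cup: White cup hanging on the arm towards the post, held only by its weight in an open hook. Size and axes as the blue cup (54 mm wide along the arm; tab top 191 mm above its underside); its origin, at the underside, hangs right below the arm, 65 mm up.
- loose_cup: Blue cup to hang, about 170 g, standing on the worktop. Origin: underside, on the hanger's centre line. Cup 54 mm in diameter (axis at x = +4 mm), 50 mm high. A strap 18 mm wide rises before it at x = -28 mm, then bends back over to the centre line, to tab and clip: the gap between rim and clip ends (50 to 94 mm up) is open to +x, so the arm enters it there, along y.
- cup_tab (a point): On the blue cup, x = y = 0, 161 mm up: nominal centre of the dark grip tab on top of the strap, 10 mm thick in the cup's x (grip it so), 24 mm wide in y, 60 mm tall. The strap slides stiffly (12 N) in its sleeve on the cup and was left anywhere up to 8 mm higher or lower than nominal, with tab and clip; this is not measured: home must be felt.
- cup_clip (a point): On the blue cup, x = y = 0, 120 mm up: nominal place of the arm's axis when the clip (18 mm wide, open downward, fixed front leg, orange sprung rear leaf, ends 26 mm below this point) sits home. Lowered on to the arm it meets it some 10 mm before home, snaps past at about 5 to 10 N, is drawn on about 4 mm, then stops hard: press no harder than 15 N.
- leaf (a joint): Angle of the orange sprung leaf of the blue cup's clip, rad: 0 closed and empty (also when merely stood on the arm), about 0.15 while the arm is forced past its bump, about 0.08 when snapped in and home.
- tin: Bystander: green and gold tin, 75 mm in diameter, 58 mm high; origin at its underside.
- spice_jar: Bystander: spice jar with a dark cap, 41 mm in diameter, 105 mm high; origin at its underside.
- candle: Bystander: tea light, 38 mm in diameter, 15 mm high; origin at its underside.
Mind the look-alikes: they are no part of the job. What is shaped like the hung_cup but yellow is not meant.

How it is judged:
By the outcome, as a careful person would: the job done as asked, in the order asked, and still so for the second after the job is handed in, with the robot touching nothing.
It also fails if it takes over 72 s, if anything falls off the work surface, if the arm or the gripper's body presses on something with over 40 N, if the wrist force passes 120 N, or if a joint passes its speed limit or range.

## Robot

A 6-joint arm with a two-finger parallel gripper is mounted at the origin on a cart in front of the work surface, level with it; the furniture and walls round the work are solid. World frame = base frame: x ahead of the robot, y to its left, z up, the work surface at z = 0. Lengths are in m, angles in rad, forces in N, time in s.
With the tool pointing down it reaches from about 0.35 to 0.775 m from the base axis. Payload 7.3 kg.
Tool frame: the origin (TCP) lies at the very end of the fingers, on their centre line; the grasp point (between the pads) lies 19 mm behind it (pinch_z is the distance from the TCP to the grasp point, in m); z points along the fingers, y is the line along which they close (so a half turn about z gives the same grasp; the last joint's range is limited). The gripper opens to 92 mm and grips with 3 to 60 N. Pads are 19 mm wide; open, the fingers measure 130 mm over their backs; the gripper's body (75 mm by 190 mm) begins 47 mm behind the grasp point.
Start: joints at [1.114, 0.342, 1.524, -0, 1.275, -0.146], TCP at [0.161, 0.5, 0.205] pointing down, gripper open.
Joint ranges: [-2.53, 2.53], [-0.77, 2.02], [0.04, 2.7], [-1, 4.14], [0.28, 2.66], [-3.11, 3.11]. Speed limits (rad/s): [2.57, 2.57, 3.14, 3.14, 3.14, 3.14].

## Interface

Orientations are given as [roll, pitch, yaw] about the fixed x, y, z axes, in that order (R = Rz(yaw) Ry(pitch) Rx(roll)).
In Python, from cell import * gives the robot as it stands.
- The arm moves only by the tool arm_command, never from a script. Its arguments are lists of equal length, an entry for each row: "fingers": the gripper command: -1 is fully open, 1 is shut, values between are in proportion; "travel": the shift along the tool's x, y, z in m, a list of three; "dr": the turn, a rotation vector about the tool's x, y, z in degrees, a list of three. In form: {"fingers": [fingers, ...], "travel": [[x, y, z], ...], "dr": [[wx, wy, wz], ...]}. A call has 1 to 8 rows; each row is the pose to reach, as a shift and turn from the pose commanded when the call began, along the tool's axes at that moment; what a row does not reach only later rows make up. A row lasts 1/12 s, in which the tool goes at most 41.7 mm and 7.16 degrees, less where a joint would pass 70% of its speed; a pose out of reach is approached as far as the arm can. A call with a gripper value outside its range is refused whole. The fingers move at their own pace and stop on an object; "squeeze" is the grip in N (left out, the last holds). Time passes only in rows, so rows that repeat a pose let the fingers close. It gives the time, the measured TCP pose, the force, the opening and the grip force at its end, in the units of the state.
- observe(): the state, without advancing time (a new reading comes with each control period).
- read_camera(name): name is "side" or "top"; returns a dict with "color" (400x640x3 uint8, blue, green, red), "z_map" (400x640 float32, m along the optical axis (not along the pixel's ray), 0 where there is no reading), "fx", "fy", "cx", "cy" (pixels), "k1" (the pictures are not rectified: a ray, as slopes to the right and down, at radius r is drawn at 1 + k1 r^2 times it, then the intrinsics apply), "R" (3x3) and "t" (3): a world point X has camera coordinates R X + t. Camera axes: x right, y down, z forward; pixel columns grow to the right and rows downward; lengths in m; the calibration is good to about 2 mm. A picture is of the moment at which its call begins.
- hand_in(): hands the job in; it is judged then, once.
The state is a dict: "time": time; "qpos": joint angles; "qvel": joint speeds; "joint_efforts": joint torques, N m; "tool_pos": TCP position; "tool_rot": TCP orientation; "contact_force": force on the tool from outside, world axes, zero at the start; "torque": the same for the moment, N m; "opening": finger opening in m; "grip_force": force on a finger pad.
Only numpy, scipy, OpenCV 4.12 (cv2) and the standard library are available. Lean on these libraries where they do the work, as an engineer would, in place of code of your own. Each camera call takes 0.05 s, during which the arm holds its last target. There are 200 camera calls.

## Working session

There is one attempt and no reset: what is moved stays moved. The work goes in short steps, Python scripts to look and compute and a tool call to move; the robot and the scene stay as the last step left them, time stands still between calls to the robot, and variables do not carry over. Pictures are saved under pics/ and viewed, at most 10 in all, crops included, and the job is handed in when it is done.

Besides the shell and the picture viewer there is one more tool, called after "Request:" as name(argument=value, ...), one argument or row to a line, values as JSON. arm_command: Moves the arm, as the interface text tells. Its arguments: {"type":"object","properties":{"fingers":{"type":"array","items":{"type":"number"}},"travel":{"type":"array","items":{"type":"array","items":{"type":"number"}}},"dr":{"type":"array","items":{"type":"array","items":{"type":"number"}}},"squeeze":{"type":"number"}},"required":["fingers","travel","dr"]}

```bash
ls; mkdir -p pics; cat > h.py <<'E'
from cell import *
import numpy as np, cv2, pickle
from scipy.spatial.transform import Rotation as Ro
def grab(n,tag):
    c=read_camera(n); pickle.dump(c,open(f'pics/{tag}.pkl','wb')); cv2.imwrite(f'pics/{tag}.png',c['color']); return c
def load(tag): return pickle.load(open(f'pics/{tag}.pkl','rb'))
def cloud(c):
    v,u=np.mgrid[0:400,0:640].astype(float)
    K=np.array([[c['fx'],0,c['cx']],[0,c['fy'],c['cy']],[0,0,1]])
    p=cv2.undistortPoints(np.stack([u.ravel(),v.ravel()],1)[:,None],K,np.array([c['k1'],0,0,0.])).reshape(400,640,2)
    z=c['z_map']; P=np.dstack([p*z[...,None],z])
    return (P-np.array(c['t']))@np.array(c['R'])
def st():
    o=observe(); print({k:np.round(v,4).tolist() if not np.isscalar(v) else round(float(v),4) for k,v in o.items() if k not in('qvel','joint_efforts')}); return o
E
python3 - <<'E'
from h import *
st()
for n in('side','top'):
    c=grab(n,n+'0'); print(n,c['fx'],c['k1'],-np.array(c['R']).T@np.array(c['t']),np.round(c['R'],2).tolist())
E
```

```text
pics
{'time': 0.0, 'qpos': [1.114, 0.3427, 1.525, 0.0, 1.2754, -0.146], 'tool_pos': [0.1603, 0.4995, 0.2047], 'tool_rot': [-3.14, -0.0002, 2.8309], 'contact_force': [-0.6304, -0.5161, -0.3105], 'torque': [0.0316, -0.0375, 0.0282], 'grip_force': 0.0, 'opening': 0.0918}
side 426.8576040152966 -0.028827692150172092 [-0.13245633  1.32585477  0.79142911] [[-0.84, -0.54, -0.02], [-0.24, 0.41, -0.88], [0.48, -0.73, -0.48]]
top 457.9254697561047 0.02411734360794806 [0.30437428 0.31012035 1.31981602] [[-0.0, -1.0, 0.01], [-0.99, 0.0, -0.16], [0.16, -0.01, -0.99]]
```

View pics/side0.png

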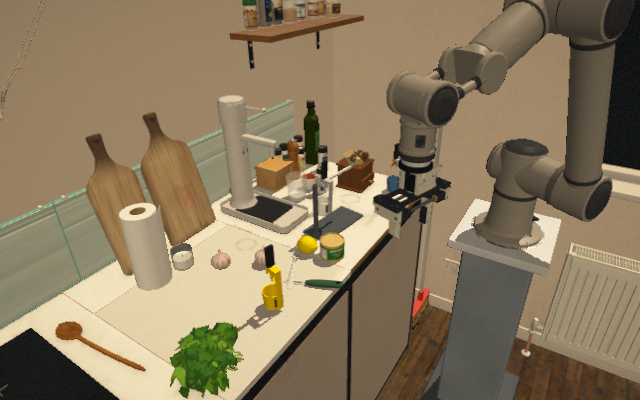

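View pics/top0.png

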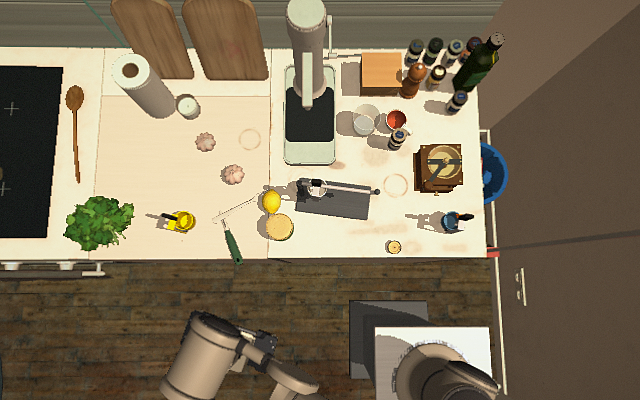

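Side view: white coffee machine, hook stand with white cup at about (318,205), yellow look-alike at (272,292); the blue cup is behind the gripper near (393,183). Top view: blue cup (455,222), stand (332,197) with its arm running right to the ball at (376,191), yellow cup (180,222), tin (280,227), candle (394,246), and the spice jar near (397,140). 

Candidates for the cup: blue (455,222), yellow (180,222, excluded by colour), white (318,187, already hung), blue bucket (490,170, off the table). The blue one fits; I'll confirm it in a crop.

```bash
python3 - <<'E'
from h import *
c=load('top0');P=cloud(c);np.set_printoptions(precision=4,suppress=True)
a=cv2.resize(c['color'][170:260,270:490],None,fx=3.6,fy=3.6,interpolation=cv2.INTER_CUBIC)
cv2.imwrite('pics/crop1.png',a)
hsv=cv2.cvtColor(c['color'],cv2.COLOR_BGR2HSV)
for n,(u0,v0,u1,v1) in dict(blue=(405,200,490,240),stand=(285,170,385,222),tin=(262,212,298,242),candle=(384,236,404,256),jar=(385,125,410,155)).items():
    q=P[v0:v1,u0:u1].reshape(-1,3); q=q[q[:,2]>0.008]
    print(n,len(q),q.min(0),q.max(0),np.median(q,0))
q=P[170:222,285:385].reshape(-1,3)
arm=q[(q[:,2]>.18)&(q[:,2]<.196)];print('arm',len(arm),arm.min(0),arm.max(0))
ft=q[(q[:,2]>.005)&(q[:,2]<.015)]
r=cv2.minAreaRect((ft[:,:2]*1000).astype(np.float32));print('foot',r)
print('arm fit',np.polyfit(arm[:,1],arm[:,0],1))
q=P[200:240,405:490].reshape(-1,3)
for lo,hi in((.04,.06),(.06,.1),(.1,.13),(.13,.18),(.18,.21)):
    s=q[(q[:,2]>lo)&(q[:,2]<hi)]; print(lo,hi,len(s),s.min(0) if len(s) else '',s.max(0) if len(s) else '',s.mean(0))
E
```

```text
blue 390 [ 0.3044 -0.082   0.008 ] [0.4698 0.3101 1.3198] [ 0.4333 -0.0515  0.108 ]
stand 2062 [0.3044 0.1304 0.008 ] [0.596  0.4127 1.3198] [0.5064 0.2844 0.0122]
tin 629 [0.3044 0.3101 0.008 ] [0.4699 0.46   1.3198] [0.4253 0.4236 0.0547]
candle 63 [0.3541 0.0829 0.008 ] [0.3884 0.1198 0.018 ] [0.3741 0.0976 0.0098]
jar 417 [0.3044 0.051  0.008 ] [0.7329 0.3101 1.3198] [0.6725 0.0952 0.075 ]
arm 343 [0.4882 0.173  0.1802] [0.5302 0.371  0.1959]
foot ((521.3306884765625, 267.7183837890625), (290.1149597167969, 150.64601135253906), 89.99577331542969)
arm fit [0.0923 0.4836]
0.04 0.06 69 [ 0.4096 -0.0741  0.0404] [ 0.4698 -0.032   0.0599] [ 0.4425 -0.0474  0.0476]
0.06 0.1 23 [ 0.4088 -0.0608  0.0619] [ 0.4551 -0.044   0.0994] [ 0.4151 -0.0507  0.0832]
0.1 0.13 37 [ 0.4088 -0.0656  0.1012] [ 0.4541 -0.0433  0.13  ] [ 0.4281 -0.0515  0.1171]
0.13 0.18 110 [ 0.4087 -0.0661  0.1302] [ 0.4505 -0.0446  0.1772] [ 0.4283 -0.0535  0.1426]
0.18 0.21 46 [ 0.4327 -0.068   0.1801] [ 0.4446 -0.0459  0.1975] [ 0.4386 -0.0566  0.1917]
```

View pics/crop1.png

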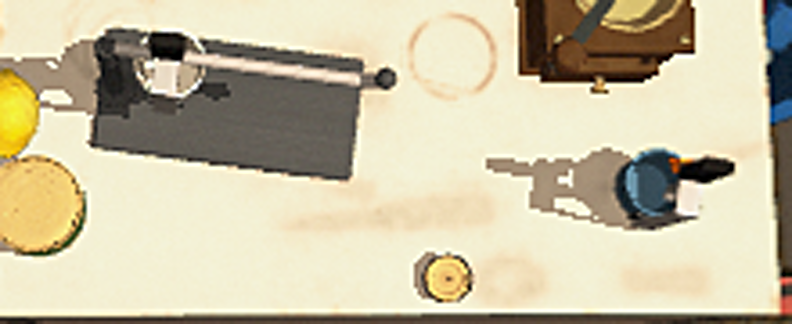

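The crop confirms the blue cup: dark tab at full-image (464,216), orange leaf at (457,215), white strap at (461,225), facing the robot. Now I'll measure precise poses and clearances.

```bash
python3 - <<'E'
from h import *
np.set_printoptions(precision=4,suppress=True)
c=load('top0');P=cloud(c);g=c['color'].astype(int)
z=P[...,2];ok=(c['z_map']>0)
V,U=np.mgrid[0:400,0:640]
box=lambda u0,v0,u1,v1:(U>=u0)&(U<u1)&(V>=v0)&(V<v1)&ok
# arm, top surface: bright strip right of white cup
s=P[box(330,180,372,200)&(z>.17)&(z<.2)]
print('arm',len(s),s.min(0),s.max(0),s[:,2].mean())
k=np.polyfit(s[:,1],s[:,0],1);print(k,np.degrees(np.arctan(k[0])),np.std(s[:,0]-np.polyval(k,s[:,1])))
s=P[box(365,180,385,200)&(z>.195)&(z<.22)];print('ball',len(s),s.mean(0),s.min(0),s.max(0))
s=P[box(285,170,330,200)&(z>.24)];print('white tab',len(s),s.mean(0),s.min(0),s.max(0))
# foot: dark pixels near table
m=box(285,175,380,225)&(g.sum(2)<330)&(z>.003)&(z<.02)
ft=(P[m][:,:2]*1000).astype(np.float32);print('foot',cv2.minAreaRect(ft),z[m].mean())
m=box(440,205,480,235)
s=P[m&(z>.184)&(z<.22)];print('tabtop',len(s),np.median(s,0),s.min(0),s.max(0));print(cv2.minAreaRect((s[:,:2]*1000).astype(np.float32)), np.sort(s[:,2])[-25::3])
s=P[m&(z>.125)&(z<.18)&(g.sum(2)>450)];print('strap top',len(s),s.mean(0),s.min(0),s.max(0));print(cv2.minAreaRect((s[:,:2]*1000).astype(np.float32)))
# obstacles higher than .2 in work zone
hi=ok&(z>.2)&(P[...,0]>.35)&(P[...,0]<.75)&(P[...,1]<.42)&(z<.8)
for x0 in np.arange(.35,.75,.05):
  print(round(x0,2),[round(float(z[hi&(abs(P[...,0]-x0-.025)<.025)&(abs(P[...,1]-y-.025)<.025)].max(initial=0)),2) for y in np.arange(.35,-.15,-.05)])
# side cam
c=load('side0');P=cloud(c);z=P[...,2];ok=c['z_map']>0
m=ok&(z>.17)&(z<.2)&(P[...,1]>.15)&(P[...,1]<.25)&(P[...,0]>.46)&(P[...,0]<.58);print('side arm',m.sum(),P[m].mean(0),P[m].min(0),P[m].max(0),np.polyfit(P[m][:,1],P[m][:,0],1))
m=ok&(P[...,0]>.38)&(P[...,0]<.5)&(P[...,1]<-.01)&(P[...,1]>-.1)&(z>.03)&(z<.25);print('side blue',m.sum(),P[m].min(0) if m.any() else '',P[m].max(0) if m.any() else '')
E
```

```text
arm 168 [0.4964 0.1822 0.1812] [0.5184 0.2854 0.1949] 0.18835326795030682
[0.1327 0.4755] 7.556647273086882 0.0029186249993689043
ball 29 [0.4977 0.1704 0.2071] [0.4913 0.1643 0.2004] [0.5048 0.1769 0.2114]
white tab 47 [0.5149 0.3204 0.2529] [0.5093 0.308  0.2402] [0.5199 0.3319 0.2603]
foot ((512.5404052734375, 274.76544189453125), (214.583984375, 100.2897720336914), 82.18999481201172) 0.009619909024260697
tabtop 42 [ 0.4381 -0.0581  0.1928] [ 0.4327 -0.068   0.1851] [ 0.4434 -0.0459  0.1975]
((438.0634460449219, -56.981117248535156), (22.233478546142578, 10.480993270874023), 88.85529327392578) [0.1922 0.1928 0.1929 0.1936 0.1939 0.1942 0.1951 0.1956 0.1975]
strap top 66 [ 0.4239 -0.0553  0.1339] [ 0.4108 -0.0656  0.1281] [ 0.4505 -0.0463  0.1382]
((429.2824401855469, -56.418113708496094), (17.61398696899414, 40.407833099365234), 77.00708770751953)
0.35 [0.0, 0.0, 0.0, 0.0, 0.0, 0.0, 0.0, 0.0, 0.0, 0.0]
0.4 [0.0, 0.0, 0.0, 0.0, 0.0, 0.0, 0.0, 0.0, 0.0, 0.0]
0.45 [0.0, 0.0, 0.0, 0.0, 0.21, 0.0, 0.0, 0.0, 0.0, 0.0]
0.5 [0.0, 0.26, 0.0, 0.0, 0.21, 0.0, 0.0, 0.0, 0.0, 0.0]
0.55 [0.0, 0.0, 0.0, 0.0, 0.0, 0.0, 0.0, 0.0, 0.0, 0.0]
0.6 [0.0, 0.0, 0.0, 0.0, 0.0, 0.0, 0.0, 0.0, 0.0, 0.0]
0.65 [0.3, 0.3, 0.0, 0.0, 0.0, 0.0, 0.0, 0.0, 0.0, 0.0]
0.7 [0.29, 0.3, 0.0, 0.0, 0.0, 0.0, 0.0, 0.0, 0.0, 0.0]
side arm 58 [0.4984 0.2078 0.1883] [0.488  0.167  0.1814] [0.5081 0.2482 0.1997] [0.1355 0.4703]
side blue 277 [ 0.4079 -0.0888  0.0302] [ 0.4689 -0.0265  0.1961]
```

```bash
python3 - <<'E'
from h import *
np.set_printoptions(precision=4,suppress=True)
c=load('top0');P=cloud(c);g=c['color'].astype(int);z=P[...,2]
V,U=np.mgrid[0:400,0:640]
m=(U>435)&(U<485)&(V>203)&(V<237)&(c['z_map']>0)
s=P[m&(z>.186)&(z<.22)];k=np.polyfit(s[:,1],s[:,0],1);print('tab line dx/dy',k,np.degrees(np.arctan(k[0])))
w=m&(z>.125)&(z<.145)&(g.sum(2)>450);s=P[w]
for r in range(205,235):
    q=P[(V==r)&w]
    if len(q)>2: print(r,len(q),q.mean(0),q[:,1].min(),q[:,1].max())
# cup rim
b=m&(z>.043)&(z<.054)&(g[...,0]>g[...,2]+20)
q=P[b];(ctr,r)=cv2.minEnclosingCircle((q[:,:2]*1000).astype(np.float32));print('rim top',len(q),ctr,r)
for tag in('side0',):
    c=load(tag);P=cloud(c);z=P[...,2];g=c['color'].astype(int)
    m=(c['z_map']>0)&(P[...,0]>.39)&(P[...,0]<.49)&(P[...,1]<-.01)&(P[...,1]>-.1)
    t=m&(z>.15)&(z<.2);q=P[t];print('side tab',len(q),q.min(0),q.max(0));print(np.polyfit(q[:,1],q[:,0],1))
    t=m&(z>.043)&(z<.054);q=P[t];print('side rim',cv2.minEnclosingCircle((q[:,:2]*1000).astype(np.float32)))
    v,u=np.where(m&(z>.02)&(z<.25));print(u.min(),u.max(),v.min(),v.max())
E
```

```text
tab line dx/dy [0.1098 0.4449] 6.2632181129161175
214 3 [ 0.4502 -0.0543  0.1347] -0.055777250833070655 -0.05226430536200855
220 4 [ 0.4347 -0.0552  0.1334] -0.06033633171181414 -0.05156189204390936
221 6 [ 0.4319 -0.0571  0.1349] -0.06363471605767405 -0.05055856112150246
222 7 [ 0.4295 -0.0565  0.1323] -0.0656141910429271 -0.047327942291570765
223 7 [ 0.4268 -0.0559  0.1337] -0.06294511790651308 -0.047485221852339346
224 7 [ 0.4243 -0.0561  0.1326] -0.06275307790833766 -0.04843480147747918
225 7 [ 0.4215 -0.0554  0.1345] -0.06336148394498613 -0.04779179326860156
226 7 [ 0.419  -0.0556  0.1336] -0.06266851544927553 -0.047368209811268415
227 6 [ 0.4164 -0.0541  0.1336] -0.06083801616740212 -0.048124163213652656
228 6 [ 0.4138 -0.054   0.1337] -0.060230435183657706 -0.046867210712649605
229 6 [ 0.4109 -0.053   0.1365] -0.05973697385582656 -0.04634808364688747
rim top 43 (444.2433166503906, -56.73414611816406) 26.372709274291992
side tab 53 [ 0.4302 -0.0697  0.1509] [ 0.4478 -0.0447  0.1961]
[0.1733 0.4473]
side rim ((439.5083312988281, -56.7330207824707), 32.15370178222656)
386 401 143 188
```

```bash
cat >> h.py <<'E'
def plan(p,yaw_deg):
    o=st(); R=Ro.from_euler('xyz',o['tool_rot']); T=Ro.from_euler('xyz',[180,0,yaw_deg],degrees=True)
    print('travel',np.round(R.inv().apply(np.array(p)-o['tool_pos']),4),'dr',np.round((R.inv()*T).as_rotvec(degrees=True),2))
E
python3 -c "
from h import *
plan([.40,.22,.33],120); plan([.4395,-.057,.26],82.5)"
```

```text
{'time': 0.1, 'qpos': [1.114, 0.3427, 1.5249, -0.0, 1.2754, -0.146], 'tool_pos': [0.1604, 0.4995, 0.2048], 'tool_rot': [-3.1402, -0.0002, 2.8308], 'contact_force': [-0.4719, 0.5276, 0.5225], 'torque': [0.0539, -0.0062, 0.0081], 'grip_force': 0.0, 'opening': 0.0918}
travel [-0.3136 -0.193  -0.125 ] dr [-8.000e-02  2.000e-02  4.219e+01]
{'time': 0.1, 'qpos': [1.114, 0.3427, 1.5249, -0.0, 1.2754, -0.146], 'tool_pos': [0.1604, 0.4995, 0.2048], 'tool_rot': [-3.1402, -0.0002, 2.8308], 'contact_force': [-0.4719, 0.5276, 0.5225], 'torque': [0.0539, -0.0062, 0.0081], 'grip_force': 0.0, 'opening': 0.0918}
travel [-0.4359 -0.4446 -0.0546] dr [-7.000e-02  5.000e-02  7.969e+01]
```

Request:
arm_command(
  fingers=[-1,-1,-1,-1,-1,-1,-1,-1],
  travel=[
    [0,0,-0.04],
    [-0.04,-0.02,-0.07],
    [-0.075,-0.045,-0.09],
    [-0.11,-0.07,-0.11],
    [-0.145,-0.09,-0.12],
    [-0.18,-0.11,-0.125],
    [-0.215,-0.13,-0.125],
    [-0.25,-0.15,-0.125],
  ],
  dr=[
    [0,0,5],
    [0,0,10],
    [0,0,15],
    [0,0,20],
    [0,0,25],
    [0,0,31],
    [0,0,37],
    [0,0,42.2],
  ],
)

```text
time: 0.77
tool_pos: [0.341, 0.2929, 0.3307]
tool_rot: [3.14, -0.0, 2.09]
contact_force: [1.5, 2.4, 0.6]
opening: 0.0916
grip_force: 0.0
```

```bash
python3 -c "
from h import *
plan([.4395,-.057,.26],82.5)"
```

```text
{'time': 0.7667, 'qpos': [0.5387, 0.1267, 1.4663, 0.0001, 1.5471, 0.0199], 'tool_pos': [0.341, 0.2929, 0.3307], 'tool_rot': [3.1401, -0.0001, 2.0896], 'contact_force': [1.4847, 2.4376, 0.5516], 'torque': [0.0045, 0.0155, -0.0183], 'grip_force': 0.0, 'opening': 0.0916}
travel [-0.3527 -0.088   0.0706] dr [ 8.000e-02 -3.000e-02  3.722e+01]
```

Request:
arm_command(
  fingers=[-1,-1,-1,-1,-1,-1,-1,-1],
  travel=[
    [-0.04,-0.01,0],
    [-0.08,-0.02,0],
    [-0.12,-0.03,0],
    [-0.16,-0.04,0.01],
    [-0.2,-0.05,0.02],
    [-0.24,-0.06,0.03],
    [-0.28,-0.07,0.03],
    [-0.32,-0.08,0.03],
  ],
  dr=[
    [0,0,5],
    [0,0,10],
    [0,0,15],
    [0,0,20],
    [0,0,25],
    [0,0,30],
    [0,0,34],
    [0,0,37.2],
  ],
)

```text
time: 1.43
tool_pos: [0.4299, -0.0234, 0.2992]
tool_rot: [-3.14, -0.0, 1.441]
contact_force: [1.3, 0.8, -0.6]
opening: 0.0916
grip_force: 0.0
```

Request:
arm_command(
  fingers=[-1,-1],
  travel=[
    [0,0,0],
    [0,0,0],
  ],
  dr=[
    [0,0,0],
    [0,0,0],
  ],
)

```text
time: 1.6
tool_pos: [0.4304, -0.0232, 0.2993]
tool_rot: [-3.14, -0.0, 1.441]
contact_force: [-0.6, 0.3, -0.3]
opening: 0.0919
grip_force: 0.0
```

```bash
python3 -c "
from h import *
plan([.4395,-.057,.23],82.5)
c=grab('side','side1')
cv2.imwrite('pics/crop2.png',cv2.resize(c['color'][90:250,300:500],None,fx=3.7,fy=3.7,interpolation=cv2.INTER_CUBIC))"
```

```text
{'time': 1.6, 'qpos': [-0.2323, 0.1039, 1.5763, 0.0002, 1.463, -0.1021], 'tool_pos': [0.4304, -0.0232, 0.2993], 'tool_rot': [-3.14, -0.0004, 1.4406], 'contact_force': [-0.6446, 0.2931, -0.3032], 'torque': [-0.0816, 0.044, -0.0012], 'grip_force': 0.0, 'opening': 0.0919}
travel [-0.0323  0.0135  0.0693] dr [-0.09 -0.02  0.04]
```

View pics/crop2.png

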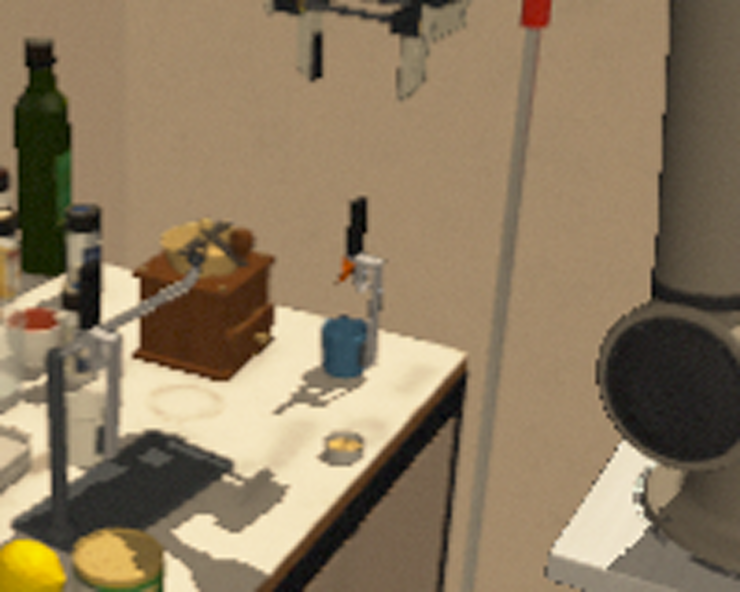

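The side crop shows the cup unobstructed: tab at crop (357,225), orange leaf (345,270), strap (370,310). The fingers are above and to the left. I'll measure the tab again from this view.

```bash
python3 - <<'E'
from h import *
np.set_printoptions(precision=4,suppress=True)
c=load('side1');P=cloud(c);z=P[...,2]
m=(c['z_map']>0)&(P[...,0]>.39)&(P[...,0]<.49)&(P[...,1]<-.01)&(P[...,1]>-.1)
t=m&(z>.15)&(z<.22);q=P[t];print('tab',len(q),q.min(0),q.max(0),q.mean(0),np.polyfit(q[:,1],q[:,0],1))
t=m&(z>.142)&(z<.22)
for v in np.where(t.any(1))[0]: print(v,t[v].sum(),P[v][t[v]].mean(0),end='; ')
t=m&(z>.06)&(z<.14)&(c['color'].astype(int).sum(2)>300)&(P[...,0]<.43);q=P[t];print('\nstrap',len(q),q.min(0),q.max(0))
E
```

```text
tab 63 [ 0.4312 -0.0705  0.1505] [ 0.4461 -0.0428  0.1956] [ 0.4369 -0.0536  0.1739] [0.2158 0.4485]
143 3 [ 0.438  -0.0644  0.1942]; 144 5 [ 0.4373 -0.0538  0.194 ]; 145 5 [ 0.4371 -0.054   0.19  ]; 146 5 [ 0.436  -0.0519  0.187 ]; 147 5 [ 0.4362 -0.053   0.1826]; 148 5 [ 0.4356 -0.0522  0.1791]; 149 5 [ 0.4362 -0.0543  0.1742]; 150 5 [ 0.4358 -0.054   0.1704]; 151 6 [ 0.4377 -0.0545  0.1658]; 152 6 [ 0.4372 -0.0539  0.1621]; 153 5 [ 0.4385 -0.0529  0.1581]; 154 5 [ 0.4378 -0.0519  0.1546]; 155 5 [ 0.4373 -0.0513  0.1509]; 156 5 [ 0.437  -0.0511  0.147 ]; 157 3 [ 0.4386 -0.0459  0.1445]; 158 1 [ 0.4363 -0.0411  0.1428]; 
strap 74 [ 0.4072 -0.0654  0.06  ] [ 0.43   -0.042   0.1377]
```

Request:
arm_command(
  fingers=[-1,-1,-1,-1],
  travel=[
    [-0.016,0.007,0.025],
    [-0.032,0.0135,0.05],
    [-0.032,0.0135,0.069],
    [-0.032,0.0135,0.069],
  ],
  dr=[
    [0,0,0],
    [0,0,0],
    [0,0,0],
    [0,0,0],
  ],
)

```text
time: 1.98
tool_pos: [0.4375, -0.053, 0.2277]
tool_rot: [-3.135, -0.002, 1.447]
contact_force: [-0.5, -0.5, 0.5]
opening: 0.0919
grip_force: 0.0
```

Request:
arm_command(
  fingers=[-1,-1,-0.6,-0.6,-0.6],
  travel=[
    [-0.002,0.001,0.03],
    [-0.003,0.001,0.055],
    [-0.003,0.001,0.075],
    [-0.003,0.001,0.081],
    [-0.003,0.001,0.081],
  ],
  dr=[
    [0,0,0],
    [0,0,0],
    [0,0,0],
    [0,0,0],
    [0,0,0],
  ],
)

```text
time: 2.4
tool_pos: [0.44, -0.0565, 0.1499]
tool_rot: [-3.14, -0.001, 1.447]
contact_force: [0.5, -0.2, 0.5]
opening: 0.0767
grip_force: 0.0
```

Request:
arm_command(
  fingers=[0.3,0.6,0.8,1,1,1,1,1],
  travel=[
    [0,0,0],
    [0,0,0],
    [0,0,0],
    [0,0,0],
    [0,0,0],
    [0,0,0],
    [0,0,0],
    [0,0,0],
  ],
  dr=[
    [0,0,0],
    [0,0,0],
    [0,0,0],
    [0,0,0],
    [0,0,0],
    [0,0,0],
    [0,0,0],
    [0,0,0],
  ],
  squeeze=30,
)

```text
time: 3.07
tool_pos: [0.4404, -0.058, 0.15]
tool_rot: [3.142, -0.0, 1.445]
contact_force: [-0.0, 0.1, 0.3]
opening: 0.0248
grip_force: 0.0
```

```bash
python3 -c "
from h import *
st()"
```

```text
{'time': 3.0667, 'qpos': [-0.304, 0.254, 1.8189, 0.0001, 1.0687, -0.1781], 'tool_pos': [0.4404, -0.058, 0.15], 'tool_rot': [3.1415, -0.0001, 1.4449], 'contact_force': [-0.0122, 0.1344, 0.2848], 'torque': [-0.0438, 0.0768, -0.0244], 'grip_force': 0.0, 'opening': 0.0248}
```

Request:
arm_command(
  fingers=[1,1,1,1,1,1],
  travel=[
    [0,0,0],
    [0,0,0],
    [0,0,0],
    [0,0,0],
    [0,0,0],
    [0,0,0],
  ],
  dr=[
    [0,0,0],
    [0,0,0],
    [0,0,0],
    [0,0,0],
    [0,0,0],
    [0,0,0],
  ],
  squeeze=40,
)

```text
time: 3.57
tool_pos: [0.4403, -0.058, 0.1498]
tool_rot: [-3.141, -0.0, 1.445]
contact_force: [-0.7, -0.1, -1.7]
opening: 0.0098
grip_force: 40.0
```

```bash
python3 -c "
from h import *
st()"
```

```text
{'time': 3.5667, 'qpos': [-0.3038, 0.2543, 1.8191, 0.0001, 1.0686, -0.1781], 'tool_pos': [0.4403, -0.058, 0.1498], 'tool_rot': [-3.1413, -0.0002, 1.445], 'contact_force': [-0.704, -0.0633, -1.69], 'torque': [-0.108, 0.0517, 0.0659], 'grip_force': 39.962, 'opening': 0.0098}
```

Request:
arm_command(
  fingers=[1,1,1,1,1,1,1,1],
  travel=[
    [0,0,-0.008],
    [0,0,-0.02],
    [0,0,-0.04],
    [0,0,-0.06],
    [0,0,-0.08],
    [0,0,-0.1],
    [0,0,-0.111],
    [0,0,-0.111],
  ],
  dr=[
    [0,0,0],
    [0,0,0],
    [0,0,0],
    [0,0,0],
    [0,0,0],
    [0,0,0],
    [0,0,0],
    [0,0,0],
  ],
)

```text
time: 4.23
tool_pos: [0.4417, -0.0583, 0.264]
tool_rot: [3.136, 0.001, 1.445]
contact_force: [-0.1, -0.5, -1.9]
opening: 0.0096
grip_force: 40.0
```

Request:
arm_command(
  fingers=[1,1,1,1,1,1,1,1],
  travel=[
    [0.01,-0.006,0],
    [0.03,-0.016,0],
    [0.055,-0.027,0],
    [0.08,-0.038,0],
    [0.105,-0.046,0],
    [0.13,-0.05,0],
    [0.15,-0.051,0],
    [0.16,-0.051,0],
  ],
  dr=[
    [0,0,0],
    [0,0,0],
    [0,0,0],
    [0,0,0],
    [0,0,0],
    [0,0,0],
    [0,0,0],
    [0,0,0],
  ],
)

```text
time: 4.9
tool_pos: [0.4084, 0.1096, 0.26]
tool_rot: [-3.139, -0.001, 1.447]
contact_force: [-0.2, 0.1, -1.1]
opening: 0.0097
grip_force: 40.0
```

Request:
arm_command(
  fingers=[1,1,1,1,1,1,1,1],
  travel=[
    [0.015,0,0],
    [0.035,0,0],
    [0.06,0,0],
    [0.085,0,0],
    [0.11,0,0],
    [0.13,0,0],
    [0.14,0,0],
    [0.145,0,0],
  ],
  dr=[
    [0,0,0],
    [0,0,0],
    [0,0,0],
    [0,0,0],
    [0,0,0],
    [0,0,0],
    [0,0,0],
    [0,0,0],
  ],
)

```text
time: 5.57
tool_pos: [0.4276, 0.2518, 0.26]
tool_rot: [-3.14, 0.001, 1.447]
contact_force: [-0.2, -0.2, -1.5]
opening: 0.0099
grip_force: 40.0
```

```bash
python3 -c "
from h import *
plan([.4287,.2506,.261],82.4)
grab('top','top2')
c=grab('side','side2')
cv2.imwrite('pics/crop3.png',cv2.resize(c['color'][120:280,240:440],None,fx=3.7,fy=3.7,interpolation=cv2.INTER_CUBIC))"
```

```text
{'time': 5.5667, 'qpos': [0.3777, 0.2512, 1.4998, -0.0, 1.3925, 0.502], 'tool_pos': [0.4276, 0.2518, 0.26], 'tool_rot': [-3.1399, 0.0009, 1.4465], 'contact_force': [-0.2084, -0.163, -1.4874], 'torque': [-0.0426, 0.1203, 0.0493], 'grip_force': 39.9615, 'opening': 0.0099}
travel [-0.0011  0.0013 -0.001 ] dr [-0.1   0.05  0.48]
```

View pics/crop3.png

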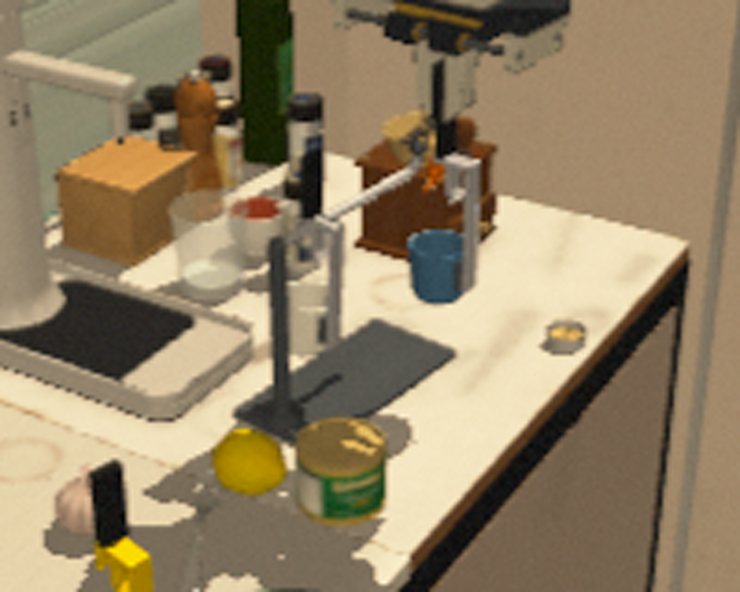

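The crop shows the cup held upright in front of the arm. The orange leaf at (433,175), open at its bottom, is level with the arm, the rim is at (437,237), and white cup, tin and candle are undisturbed. Next I'll measure gap heights and the relative x.

```bash
python3 - <<'E'
from h import *
np.set_printoptions(precision=4,suppress=True)
for tag in('side2','top2'):
    c=load(tag);P=cloud(c);z=P[...,2];g=c['color'].astype(int);B,G,Rr=g[...,0],g[...,1],g[...,2]
    hsv=cv2.cvtColor(c['color'],cv2.COLOR_BGR2HSV)
    m=(c['z_map']>0)&(P[...,0]>.37)&(P[...,0]<.48)&(P[...,1]>.2)&(P[...,1]<.30)&(z>.08)&(z<.26)
    b=m&(B>Rr+25);q=P[b];print(tag,'blue',len(q),q.min(0),q.max(0),np.sort(q[:,2])[-8:])
    o=m&(Rr>B+60)&(Rr>G+40);q=P[o];print('leaf',len(q),q.min(0) if len(q) else '',q.max(0)if len(q) else '')
    w=m&(g.sum(2)>330)&(hsv[...,1]<60)&(z>.14);q=P[w];print('strap',len(q),q.min(0) if len(q) else '',q.max(0)if len(q) else '')
    a=(c['z_map']>0)&(P[...,0]>.48)&(P[...,0]<.53)&(P[...,1]>.18)&(P[...,1]<.28)&(z>.175)&(z<.2);q=P[a]
    if len(q): 
        k=np.polyfit(q[:,1],q[:,0],1); r=abs(q[:,0]-np.polyval(k,q[:,1]))<.005; k=np.polyfit(q[r,1],q[r,0],1);print('arm',len(q),k,np.polyval(k,.24),q[:,2].min(),q[:,2].max(),q[:,2].mean())
E
```

```text
side2 blue 213 [0.4075 0.2216 0.1133] [0.4553 0.2776 0.1621] [0.1595 0.1599 0.1603 0.1606 0.1607 0.1617 0.1617 0.1621]
leaf 29 [0.4294 0.2435 0.2105] [0.4411 0.2602 0.2423]
strap 97 [0.3933 0.2249 0.1421] [0.4555 0.2641 0.2468]
arm 65 [0.118  0.4739] 0.5022304373546966 0.1810234756096396 0.19158269227646849 0.18726634711780335Traceback (most recent call last):
  File "<stdin>", line 7, in <module>
    return umr_minimum(a, axis, None, out, keepdims, initial, where)
ValueError: zero-size array to reduction operation minimum which has no identity
```

Request:
arm_command(
  fingers=[1,1,1,1,1,1,1,1],
  travel=[
    [0,0.008,0],
    [0,0.02,0],
    [-0.001,0.034,0],
    [-0.001,0.048,0],
    [-0.002,0.062,0],
    [-0.002,0.074,0],
    [-0.002,0.08,0],
    [-0.002,0.08,0],
  ],
  dr=[
    [0,0,0.5],
    [0,0,0.5],
    [0,0,0.5],
    [0,0,0.5],
    [0,0,0.5],
    [0,0,0.5],
    [0,0,0.5],
    [0,0,0.5],
  ],
)

```text
time: 6.33
tool_pos: [0.5085, 0.2375, 0.2607]
tool_rot: [3.142, 0.0, 1.434]
contact_force: [-0.9, -0.2, -2.1]
opening: 0.0095
grip_force: 40.0
```

Request:
arm_command(
  fingers=[1,1,1,1],
  travel=[
    [0,0,0.003],
    [0,0,0.006],
    [0,0,0.006],
    [0,0,0.006],
  ],
  dr=[
    [0,0,0],
    [0,0,0],
    [0,0,0],
    [0,0,0],
  ],
)

```text
time: 6.67
tool_pos: [0.5066, 0.239, 0.2549]
tool_rot: [-3.141, 0.0, 1.437]
contact_force: [-0.2, 0.7, -1.6]
opening: 0.01
grip_force: 40.0
```

```bash
python3 -c "
from h import *
plan([.507,.2401,.26],82.3)
c=grab('top','top3')
d=grab('side','side3')
a=cv2.resize(c['color'][150:230,290:390],None,fx=4,fy=4,interpolation=cv2.INTER_CUBIC)
b=cv2.resize(d['color'][140:240,290:390],None,fx=4,fy=4,interpolation=cv2.INTER_CUBIC)
a=cv2.copyMakeBorder(a,0,80,0,0,cv2.BORDER_CONSTANT)
cv2.imwrite('pics/crop4.png',np.hstack([a,b]))"
```

```text
{'time': 6.6667, 'qpos': [0.304, 0.3758, 1.3363, 0.0001, 1.43, 0.4381], 'tool_pos': [0.5066, 0.239, 0.2549], 'tool_rot': [-3.1411, 0.0002, 1.4367], 'contact_force': [-0.2169, 0.7063, -1.6249], 'torque': [-0.1203, 0.037, -0.0086], 'grip_force': 39.962, 'opening': 0.01}
travel [ 0.0011  0.0003 -0.0051] dr [-0.03  0.01  0.02]
```

View pics/crop4.png

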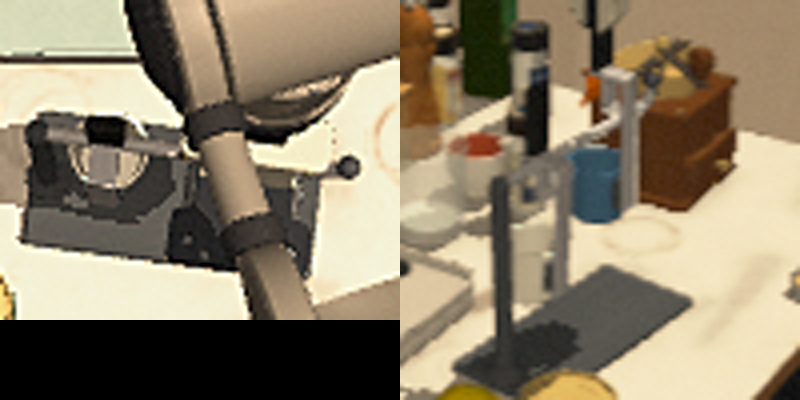

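The arm is in the gap: the leaf at (592,87) is above it, the rim at (597,155) below, and the white cup is untouched. Lowering, feeling for contact.

Request:
arm_command(
  fingers=[1,1,1,1,1,1,1,1],
  travel=[
    [0,0,0.002],
    [0,0,0.005],
    [0,0,0.008],
    [0,0,0.011],
    [0,0,0.013],
    [0,0,0.015],
    [0,0,0.016],
    [0,0,0.016],
  ],
  dr=[
    [0,0,0],
    [0,0,0],
    [0,0,0],
    [0,0,0],
    [0,0,0],
    [0,0,0],
    [0,0,0],
    [0,0,0],
  ],
)

```text
time: 7.43
tool_pos: [0.5071, 0.2389, 0.2387]
tool_rot: [-3.141, 0.0, 1.436]
contact_force: [0.0, 0.6, -1.7]
opening: 0.0098
grip_force: 40.0
```

Request:
arm_command(
  fingers=[1,1,1,1,1,1,1,1],
  travel=[
    [0,0,0.001],
    [0,0,0.002],
    [0,0,0.003],
    [0,0,0.004],
    [0,0,0.005],
    [0,0,0.006],
    [0,0,0.006],
    [0,0,0.006],
  ],
  dr=[
    [0,0,0],
    [0,0,0],
    [0,0,0],
    [0,0,0],
    [0,0,0],
    [0,0,0],
    [0,0,0],
    [0,0,0],
  ],
)

```text
time: 8.1
tool_pos: [0.5072, 0.239, 0.233]
tool_rot: [-3.141, -0.0, 1.436]
contact_force: [0.0, 0.4, -0.9]
opening: 0.0093
grip_force: 40.0
```

Request:
arm_command(
  fingers=[1,1,1,1,1,1,1],
  travel=[
    [0,0,0.001],
    [0,0,0.002],
    [0,0,0.003],
    [0,0,0.004],
    [0,0,0.005],
    [0,0,0.005],
    [0,0,0.005],
  ],
  dr=[
    [0,0,0],
    [0,0,0],
    [0,0,0],
    [0,0,0],
    [0,0,0],
    [0,0,0],
    [0,0,0],
  ],
)

```text
time: 8.68
tool_pos: [0.5072, 0.239, 0.2279]
tool_rot: [-3.141, -0.0, 1.436]
contact_force: [0.7, -0.1, -1.9]
opening: 0.0099
grip_force: 40.0
```

Request:
arm_command(
  fingers=[1,1,1,1],
  travel=[
    [0,0,0.001],
    [0,0,0.002],
    [0,0,0.002],
    [0,0,0.002],
  ],
  dr=[
    [0,0,0],
    [0,0,0],
    [0,0,0],
    [0,0,0],
  ],
)

```text
time: 9.02
tool_pos: [0.5072, 0.239, 0.2259]
tool_rot: [-3.141, -0.0, 1.436]
contact_force: [-0.2, -0.5, -1.2]
opening: 0.0099
grip_force: 40.0
```

Request:
arm_command(
  fingers=[1,1,1],
  travel=[
    [0,0,0.001],
    [0,0,0.001],
    [0,0,0.001],
  ],
  dr=[
    [0,0,0],
    [0,0,0],
    [0,0,0],
  ],
)

```text
time: 9.27
tool_pos: [0.5072, 0.239, 0.2249]
tool_rot: [-3.141, -0.0, 1.436]
contact_force: [0.1, 0.3, -2.1]
opening: 0.0098
grip_force: 40.0
```

Request:
arm_command(
  fingers=[1,1,1],
  travel=[
    [0,0,0.001],
    [0,0,0.001],
    [0,0,0.001],
  ],
  dr=[
    [0,0,0],
    [0,0,0],
    [0,0,0],
  ],
)

```text
time: 9.52
tool_pos: [0.5072, 0.239, 0.2239]
tool_rot: [-3.141, -0.0, 1.436]
contact_force: [0.2, -0.1, -1.2]
opening: 0.01
grip_force: 40.0
```

Request:
arm_command(
  fingers=[1,1,1],
  travel=[
    [0,0,0.001],
    [0,0,0.001],
    [0,0,0.001],
  ],
  dr=[
    [0,0,0],
    [0,0,0],
    [0,0,0],
  ],
)

```text
time: 9.77
tool_pos: [0.5072, 0.239, 0.2229]
tool_rot: [-3.142, -0.0, 1.436]
contact_force: [-0.9, -0.2, -1.9]
opening: 0.0097
grip_force: 40.0
```

Request:
arm_command(
  fingers=[1,1,1],
  travel=[
    [0,0,0.001],
    [0,0,0.001],
    [0,0,0.001],
  ],
  dr=[
    [0,0,0],
    [0,0,0],
    [0,0,0],
  ],
)

```text
time: 10.02
tool_pos: [0.5072, 0.239, 0.2219]
tool_rot: [-3.142, -0.0, 1.436]
contact_force: [-0.8, 0.2, -1.7]
opening: 0.0096
grip_force: 40.0
```

Request:
arm_command(
  fingers=[1,1,1],
  travel=[
    [0,0,0.001],
    [0,0,0.001],
    [0,0,0.001],
  ],
  dr=[
    [0,0,0],
    [0,0,0],
    [0,0,0],
  ],
)

```text
time: 10.27
tool_pos: [0.5072, 0.239, 0.221]
tool_rot: [3.142, -0.0, 1.436]
contact_force: [0.2, -0.2, -2.3]
opening: 0.0097
grip_force: 40.0
```

Request:
arm_command(
  fingers=[1,1,1],
  travel=[
    [0,0,0.001],
    [0,0,0.001],
    [0,0,0.001],
  ],
  dr=[
    [0,0,0],
    [0,0,0],
    [0,0,0],
  ],
)

```text
time: 10.52
tool_pos: [0.5074, 0.239, 0.2203]
tool_rot: [3.141, -0.0, 1.436]
contact_force: [0.9, -0.8, 1.3]
opening: 0.0097
grip_force: 40.0
```

Contact at z ≈ 0.2205, which fits the estimated strap offset. Continuing in small steps.

Request:
arm_command(
  fingers=[1,1,1],
  travel=[
    [0,0,0.0005],
    [0,0,0.001],
    [0,0,0.001],
  ],
  dr=[
    [0,0,0],
    [0,0,0],
    [0,0,0],
  ],
)

```text
time: 10.77
tool_pos: [0.5075, 0.2391, 0.2198]
tool_rot: [3.14, -0.001, 1.436]
contact_force: [0.5, -0.3, 4.6]
opening: 0.0099
grip_force: 40.0
```

```bash
python3 -c "
from h import *
st()"
```

```text
{'time': 10.7667, 'qpos': [0.3037, 0.3971, 1.4001, 0.0001, 1.3427, 0.4381], 'tool_pos': [0.5075, 0.2391, 0.2198], 'tool_rot': [3.1401, -0.0008, 1.4363], 'contact_force': [0.5458, -0.349, 4.6166], 'torque': [-0.1317, 0.0821, 0.004], 'grip_force': 39.9681, 'opening': 0.0099}
```

Request:
arm_command(
  fingers=[1,1,1],
  travel=[
    [0,0,0.0005],
    [0,0,0.0008],
    [0,0,0.0008],
  ],
  dr=[
    [0,0,0],
    [0,0,0],
    [0,0,0],
  ],
)

```text
time: 11.02
tool_pos: [0.5075, 0.2391, 0.2187]
tool_rot: [3.14, -0.001, 1.436]
contact_force: [-0.1, 0.5, 4.6]
opening: 0.0094
grip_force: 40.0
```

Request:
arm_command(
  fingers=[1,1,1],
  travel=[
    [0,0,0.0005],
    [0,0,0.001],
    [0,0,0.001],
  ],
  dr=[
    [0,0,0],
    [0,0,0],
    [0,0,0],
  ],
)

```text
time: 11.27
tool_pos: [0.5074, 0.239, 0.2171]
tool_rot: [3.141, -0.0, 1.436]
contact_force: [1.7, 0.5, 3.2]
opening: 0.0097
grip_force: 40.0
```

Request:
arm_command(
  fingers=[1,1,1],
  travel=[
    [0,0,0.0005],
    [0,0,0.001],
    [0,0,0.001],
  ],
  dr=[
    [0,0,0],
    [0,0,0],
    [0,0,0],
  ],
)

```text
time: 11.52
tool_pos: [0.5073, 0.2389, 0.2159]
tool_rot: [3.142, 0.0, 1.436]
contact_force: [2.6, -0.0, 0.4]
opening: 0.0097
grip_force: 40.0
```

Request:
arm_command(
  fingers=[1,1,1],
  travel=[
    [0,0,0.0005],
    [0,0,0.001],
    [0,0,0.001],
  ],
  dr=[
    [0,0,0],
    [0,0,0],
    [0,0,0],
  ],
)

```text
time: 11.77
tool_pos: [0.5073, 0.2389, 0.2148]
tool_rot: [-3.141, 0.0, 1.436]
contact_force: [3.1, -0.8, -0.3]
opening: 0.0095
grip_force: 40.0
```

Request:
arm_command(
  fingers=[1,1,1],
  travel=[
    [0,0,0.0005],
    [0,0,0.001],
    [0,0,0.001],
  ],
  dr=[
    [0,0,0],
    [0,0,0],
    [0,0,0],
  ],
)

```text
time: 12.02
tool_pos: [0.5072, 0.2389, 0.2139]
tool_rot: [-3.142, 0.0, 1.436]
contact_force: [4.3, -0.1, -1.7]
opening: 0.0096
grip_force: 40.0
```

Request:
arm_command(
  fingers=[1,1,1],
  travel=[
    [0,0.0005,0.0005],
    [0,0.001,0.001],
    [0,0.001,0.001],
  ],
  dr=[
    [0,0,0],
    [0,0,0],
    [0,0,0],
  ],
)

```text
time: 12.27
tool_pos: [0.5075, 0.2389, 0.2128]
tool_rot: [-3.14, 0.0, 1.436]
contact_force: [-0.1, -0.2, -0.9]
opening: 0.0099
grip_force: 40.0
```

Request:
arm_command(
  fingers=[1,1,1],
  travel=[
    [0,0,0.0005],
    [0,0,0.001],
    [0,0,0.001],
  ],
  dr=[
    [0,0,0],
    [0,0,0],
    [0,0,0],
  ],
)

```text
time: 12.52
tool_pos: [0.5076, 0.2389, 0.2118]
tool_rot: [-3.14, 0.0, 1.436]
contact_force: [-0.8, 0.8, -1.6]
opening: 0.0096
grip_force: 40.0
```

Request:
arm_command(
  fingers=[1,1,1],
  travel=[
    [0,0,0.0005],
    [0,0,0.001],
    [0,0,0.001],
  ],
  dr=[
    [0,0,0],
    [0,0,0],
    [0,0,0],
  ],
)

```text
time: 12.77
tool_pos: [0.5076, 0.2389, 0.211]
tool_rot: [-3.14, 0.0, 1.436]
contact_force: [-3.3, 0.3, 0.1]
opening: 0.0096
grip_force: 40.0
```

Request:
arm_command(
  fingers=[1,1,1],
  travel=[
    [0,0,0.0004],
    [0,0,0.0008],
    [0,0,0.0008],
  ],
  dr=[
    [0,0,0],
    [0,0,0],
    [0,0,0],
  ],
)

```text
time: 13.02
tool_pos: [0.5078, 0.2389, 0.2109]
tool_rot: [-3.141, -0.0, 1.436]
contact_force: [-4.1, -0.3, 3.7]
opening: 0.0097
grip_force: 40.0
```

Request:
arm_command(
  fingers=[1,1,1],
  travel=[
    [0,-0.0005,0.0004],
    [0,-0.0007,0.0006],
    [0,-0.0007,0.0006],
  ],
  dr=[
    [0,0,0],
    [0,0,0],
    [0,0,0],
  ],
)

```text
time: 13.27
tool_pos: [0.5078, 0.239, 0.2109]
tool_rot: [3.14, -0.001, 1.436]
contact_force: [-4.2, -0.2, 7.8]
opening: 0.01
grip_force: 40.0
```

It stopped hard at z = 0.2109, 9.6 mm after contact, so it is home. Unloading to near zero, then releasing gently.

Request:
arm_command(
  fingers=[1,1,1,1],
  travel=[
    [0,-0.0005,-0.0008],
    [0,-0.0008,-0.0016],
    [0,-0.0008,-0.0016],
    [0,-0.0008,-0.0016],
  ],
  dr=[
    [0,0,0],
    [0,0,0],
    [0,0,0],
    [0,0,0],
  ],
)

```text
time: 13.6
tool_pos: [0.5073, 0.2389, 0.2111]
tool_rot: [3.141, -0.0, 1.436]
contact_force: [1.4, -0.8, -2.4]
opening: 0.0099
grip_force: 40.0
```

Request:
arm_command(
  fingers=[1,1,1],
  travel=[
    [0,0,0],
    [0,0,0],
    [0,0,0],
  ],
  dr=[
    [0,0,0],
    [0,0,0],
    [0,0,0],
  ],
  squeeze=5,
)

```text
time: 13.85
tool_pos: [0.5069, 0.239, 0.2112]
tool_rot: [3.141, -0.0, 1.436]
contact_force: [1.9, -0.6, -3.8]
opening: 0.0096
grip_force: 5.0
```

Request:
arm_command(
  fingers=[0.6,0.4,0.2,0.2,0.2,0.2,0.2,0.2],
  travel=[
    [0,0,0],
    [0,0,0],
    [0,0,0],
    [0,0,0],
    [0,0,0],
    [0,0,0],
    [0,0,0],
    [0,0,0],
  ],
  dr=[
    [0,0,0],
    [0,0,0],
    [0,0,0],
    [0,0,0],
    [0,0,0],
    [0,0,0],
    [0,0,0],
    [0,0,0],
  ],
)

```text
time: 14.52
tool_pos: [0.5067, 0.2391, 0.2114]
tool_rot: [3.142, -0.0, 1.436]
contact_force: [-0.2, 0.5, 0.2]
opening: 0.0364
grip_force: 0.0
```

Request:
arm_command(
  fingers=[0.2,0.2,0.2,0.2,0.2,0.2,0.2,0.2],
  travel=[
    [0,0,-0.005],
    [0,0,-0.015],
    [0,0,-0.03],
    [0,0,-0.05],
    [0,0,-0.07],
    [0,0,-0.09],
    [0,0,-0.11],
    [0,0,-0.12],
  ],
  dr=[
    [0,0,0],
    [0,0,0],
    [0,0,0],
    [0,0,0],
    [0,0,0],
    [0,0,0],
    [0,0,0],
    [0,0,0],
  ],
)

```text
time: 15.18
tool_pos: [0.5073, 0.2393, 0.3354]
tool_rot: [3.137, -0.002, 1.436]
contact_force: [0.8, -0.1, 0.0]
opening: 0.0365
grip_force: 0.0
```

Request:
arm_command(
  fingers=[0.2,0.2,0.2,0.2,0.2,0.2,0.2,0.2],
  travel=[
    [0,-0.01,0],
    [0,-0.03,0],
    [0,-0.05,0],
    [0,-0.07,0],
    [0,-0.09,0],
    [0,-0.09,0],
    [0,-0.09,0],
    [0,-0.09,0],
  ],
  dr=[
    [0,0,0],
    [0,0,0],
    [0,0,0],
    [0,0,0],
    [0,0,0],
    [0,0,0],
    [0,0,0],
    [0,0,0],
  ],
)

```text
time: 15.85
tool_pos: [0.4175, 0.2511, 0.3314]
tool_rot: [3.141, -0.0, 1.436]
contact_force: [-0.2, 0.0, -0.2]
opening: 0.0367
grip_force: 0.0
```

```bash
python3 - <<'E'
from h import *
np.set_printoptions(precision=4,suppress=True)
st();c=grab('side','side4')
cv2.imwrite('pics/crop5.png',cv2.resize(c['color'][130:250,280:400],None,fx=4.9,fy=4.9,interpolation=cv2.INTER_CUBIC))
P=cloud(c);z=P[...,2];g=c['color'].astype(int)
m=(c['z_map']>0)&(abs(P[...,0]-.505)<.05)&(z>.05)&(z<.3)
b=m&(g[...,0]>g[...,2]+25)&(P[...,1]<.29);q=P[b];print('blue',len(q),q.min(0),q.max(0))
for n,y0,y1 in(('blue',.2,.28),('white',.29,.36)):
    t=m&(z>.215)&(P[...,1]>y0)&(P[...,1]<y1);q=P[t];print(n,'tab',q.min(0),q.max(0),q.mean(0),'dx/dz',np.polyfit(q[:,2],q[:,0],1)[0])
grab('top','top4')
E
```

```text
{'time': 15.85, 'qpos': [0.384, 0.2021, 1.3726, -0.0001, 1.5665, 0.5184], 'tool_pos': [0.4175, 0.2511, 0.3314], 'tool_rot': [3.1412, -0.0001, 1.4365], 'contact_force': [-0.2268, 0.0493, -0.1765], 'torque': [-0.1083, 0.0693, 0.0328], 'grip_force': 0.0, 'opening': 0.0367}
blue 169 [0.4872 0.2094 0.0634] [0.5361 0.2664 0.1134]
blue tab [0.4977 0.226  0.2153] [0.5087 0.2538 0.257 ] [0.5026 0.2401 0.2368] dx/dz 0.008637380495040056
white tab [0.5062 0.3084 0.2155] [0.5203 0.3345 0.2571] [0.5113 0.3232 0.2371] dx/dz -0.03364733922278881
```

View pics/crop5.png

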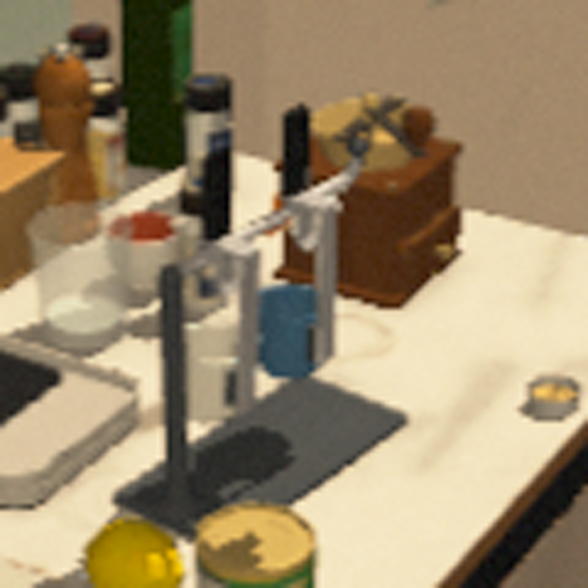

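The crop shows the blue cup hanging upright and clipped on the arm, with its tab at (296,150) and the cup at (290,330). Its tab top is at z = 0.257, level with the white cup's, as it should be when home. The white cup, tin and candle are in place and the gripper is clear.

```bash
python3 -c "
from cell import *
print(hand_in())"
```

```text
the job is handed in; nothing more can be done
None
```

The blue cup is snapped home on the hook arm beside the white cup, hanging upright with the gripper clear. The clip needed about 6 N and I pressed to about 10 N at the stop. The white cup, tin and candle look unmoved in the last picture; I did not check the spice jar there, though the path kept clear of it. The job is handed in at about 16 s.

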